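# Open the sample press and draw out the carrier

## Task

Unload the screw press: turn its black handwheel counter-clockwise (seen from above) until the ram comes up snug against its top stop, letting your hand rise with the wheel and never forcing it, neither along the spindle nor against the stop. Then draw the aluminium carrier straight out on its deck by the orange fin until its cup stands clear in front of the press head, still flat between the guide rails, and let go. Leave the bottle, the vial and the petri dish alone.

Things in the scene. Friction and masses are not known exactly. Their poses are not given: they have to be found in the camera images.
- press: Fixed bench screw press. Origin on the bench below the upright spindle axis, z up, loading side -x. Grey deck 14 mm thick, x -130 to +60 mm, 130 mm wide; columns at y +-50 mm; green cross head 40 (x) x 124 (y) mm, z 85 to 109 mm, brass housing up to 119 mm. Two 5 mm high rails at y +-34 mm guide the carrier along x.
- wheel_center (a point): Centre of the level black handwheel (52 mm diameter, 14 mm thick) on the spindle axis. Counter-clockwise from above raises wheel, spindle and platen together, 4.8 mm per rad (30 mm a turn); friction 0.06 Nm; it stays where left. Starts 149 to 159 mm above the bench. The hidden top stop differs each time: wheel centre at 173 to 179 mm, 4.1 to 5.0 rad from the start.
- wheel_twist (a joint): Twist of the handwheel against the spindle in its elastic cushion, rad: positive when the hand urges the wheel counter-clockwise, about 0.05 while it runs freely, 1 rad per 1.5 Nm. Against the top stop 0.12 rad (0.18 Nm) or more, held a moment, counts as snug; 0.5 rad (0.75 Nm) in either direction is forcing it.
- wheel_float (a joint): Shift of the handwheel along the spindle in its cushion, m: positive when the hand pulls the wheel up, 1 mm per 2 N. More than 5 mm (10 N) either way is forcing it, so a hand that grips the wheel has to rise with it.
- platen_face (a point): Centre of the underside of the round steel platen (38 mm diameter) under the cross head, on the spindle axis, 125 mm below the wheel centre; rises with it. At the start it stands down inside the carrier's cup and locks the carrier in.
- carrier: Loose aluminium carrier, 0.2 to 0.3 kg, flat on the deck. Origin: underside centre of its open cup, 64 (x) x 56 (y) x 22 mm high, at the start on the spindle axis; axes as the press's. A tongue 22 mm wide runs out to x = -107 mm. 2 mm play on each side between the rails. The cup is clear of the head with its origin 62 to 115 mm in front (press -x) of the spindle axis.
- fin (a point): Grip point of the orange upright fin on the carrier's tongue, 90 mm from the carrier's origin towards -x, 28 mm above its underside: the fin is 24 mm long (x), 10 mm thick (y) and stands from 4 to 40 mm above the carrier's underside. Take it from above, across its 10 mm.
- bottle: Reagent bottle with blue cap, 58 mm diameter, 132 mm high, origin at the centre of its underside. Not to be moved.
- vial: Small amber vial with white cap, 27 mm diameter, 58 mm high, origin at the centre of its underside. Not to be moved.
- petri: Flat round petri dish, 88 mm diameter, 17 mm high, origin at the centre of its underside. Not to be moved.
Things that resemble listed ones, but are neither listed nor needed, are in the scene too. Of the things that look like the press, the larger one is meant.

How it is judged:
On the way, in this order (a step that is already met when the one before it is completed fails the run):
1. the ram is up and the wheel is urged snug (at least 0.18 Nm) against the top stop (z of platen_face in the frame of press above 0.045 m and value of joint wheel_twist above 0.12 rad), for 0.2 s.
2. the carrier's cup is drawn out in front of the press head (x of carrier in the frame of press between -0.115 and -0.062 m), for 0.2 s.
At the end, for the whole second after the job is handed in: The platen face is more than 45 mm above the bench (left up at the stop, at most some millimetres below it); the carrier lies still and flat (within 0.06 rad) on the deck, in line with the press within 0.12 rad, its origin 62 to 115 mm in front of the spindle axis (all of step 2 and z of platen_face in the frame of press above 0.045 m and z of carrier in the frame of press above 0.011 m and angle between carrier's own z axis and vertical below 0.06 rad and angle between the x axis of carrier and the x axis of press, either way round below 0.12 rad and linear speed of carrier below 0.01 m/s); the robot touches nothing.
It fails at once if the handwheel is pulled, pushed or held along the spindle by more than 10 N (5 mm of cushion) (value of joint wheel_float above 0.005 m or value of joint wheel_float below -0.005 m).
It fails at once if the handwheel is forced with more than 0.75 Nm (0.5 rad of twist) (value of joint wheel_twist above 0.5 rad or value of joint wheel_twist below -0.5 rad).
It fails at once if the carrier is lifted off the deck by more than 10 mm (z of carrier in the frame of press above 0.024 m).
It fails at once if the bottle, the vial or the petri dish is moved by more than 15 mm or knocked over (distance of any of bottle, vial, petri from where it was at the start of the episode above 0.015 m or angle between any of bottle, vial, petri's own z axis and vertical above 0.3 rad).
It also fails if it takes over 72 s, if anything falls off the work surface, if the arm or the gripper's body presses on something with over 40 N, if the wrist force passes 120 N, or if a joint passes its speed limit or range.

## Robot

A 6-joint arm with a two-finger parallel gripper is mounted at the origin on a cart in front of the work surface, level with it; the furniture and walls round the work are solid. World frame = base frame: x ahead of the robot, y to its left, z up, the work surface at z = 0. Lengths are in m, angles in rad, forces in N, time in s.
With the tool pointing down it reaches from about 0.225 to 0.875 m from the base axis. Payload 3.4 kg.
Tool frame: the origin (TCP) lies midway between the tips of the shut fingers; the grasp point (between the pads) lies 19 mm behind it (manip.grasp_offset is the distance from the TCP to the grasp point, in m); x points along the fingers, y is the direction in which the jaws open and shut, and the axes are right-handed (so a half turn about x gives the same grasp; the last joint's range is limited). The gripper opens to 85 mm and grips with 20 to 120 N. Pads are 22 mm wide; open, the fingers measure 114 mm over their backs; the gripper's body (76 mm by 85 mm) begins 54 mm behind the grasp point. The pads swing forward as they close: fully open they stand 13 mm farther back than shut.
Start: joints at [-1.275, 0.276, 1.505, -0, 1.361, -0.121], TCP at [0.233, -0.526, 0.231] pointing down, gripper open.
Joint ranges: [-2.89, 2.89], [-0.75, 2.08], [0.22, 2.7], [-1.18, 4.32], [0.11, 2.71], [-2.7, 2.7]. Speed limits (rad/s): [2.57, 2.57, 3.14, 3.14, 3.14, 3.14].

## Interface

Orientations are given as a unit quaternion [w, x, y, z].
In Python, from rig import manip gives the robot as it stands.
- The arm moves only by the shell command python3 -m creep 'ROWS' [OPENING] [FORCE]. ROWS is a JSON object of lists of equal length, an entry for each row: "delta_pos": the shift along the tool's x, y, z in cm, a list of three; "dr": the turn, a rotation vector about the tool's x, y, z in rad, a list of three. In form: {"delta_pos": [[dx, dy, dz], ...], "dr": [[rx, ry, rz], ...]}. A call has 1 to 10 rows; each row is the pose to reach, as a shift and turn from the pose commanded when the call began, along the tool's axes at that moment; what a row does not reach only later rows make up. A row lasts 1/10 s, in which the tool goes at most 50 mm and 8.59 degrees, less where a joint would pass 70% of its speed; a pose out of reach is approached as far as the arm can. A call with a gripper value outside its range is refused whole. OPENING is the opening, from -1 (shut) to 1 (fully open), set as the call begins (- or left out, the last holds). The fingers move at their own pace and stop on an object; FORCE is the grip in N (left out, the last holds). Time passes only in rows, so rows that repeat a pose let the fingers close. It gives the time, the measured TCP pose, the force and the opening at its end, in the units of the state.
- manip.get_state(): the state, without advancing time (a new reading comes with each control period).
- manip.get_image(name): name is "scene" or "top" or "wrist"; returns a dict with "pixels" (480x640x3 uint8, blue, green, red), "depth" (480x640 float32, m along the optical axis (not along the pixel's ray), 0 where there is no reading), "intrinsics" (3x3 intrinsics, pixels), "rvec" (rotation vector, rad) and "tvec" (3), from world to camera coordinates, as OpenCV has them. Camera axes: x right, y down, z forward; pixel columns grow to the right and rows downward; lengths in m; the calibration is good to about 2 mm. A picture is of the moment at which its call begins.
- manip.sign_off(): hands the job in, once; it reports no verdict.
The state is a dict: "clock": time; "qpos": joint angles; "qd": joint speeds; "effort": joint torques, N m; "position": TCP position; "ee_rot": TCP orientation; "contact_force": force on the tool from outside, world axes, zero at the start; "moment": the same for the moment, N m; "width": finger opening in m.
Only numpy, scipy, OpenCV 4.12 (cv2) and the standard library are available. Lean on these libraries where they do the work, as an engineer would, in place of code of your own. Each camera call takes 0.05 s, during which the arm holds its last target. There are 200 camera calls.

## Working session

There is one attempt and no reset: what is moved stays moved. The work goes in short steps, Python scripts to look and compute and a shell command to move; the robot and the scene stay as the last step left them, time stands still between calls to the robot, and variables do not carry over. Pictures are saved under pics/ and viewed, about 8 in all and at most 12, crops included, and the job is handed in when it is done.

```bash
mkdir -p pics; cat > h.py <<'E'
import numpy as np,cv2
from rig import manip
from scipy.spatial.transform import Rotation as R
def shot(n,f):
    im=manip.get_image(n); cv2.imwrite('pics/'+f+'.png',im['pixels']); np.savez('pics/'+f+'.npz',**im); return im
def load(f): return dict(np.load('pics/'+f+'.npz'))
def pt(im,u,v,r=1):
    d=im['depth'][v-r:v+r+1,u-r:u+r+1]; d=np.median(d[d>0]); K=im['intrinsics']
    c=np.array([(u-K[0,2])/K[0,0]*d,(v-K[1,2])/K[1,1]*d,d]); M=cv2.Rodrigues(im['rvec'])[0]
    return M.T@(c-im['tvec'].ravel())
def cloud(im):
    d=im['depth']; K=im['intrinsics']; v,u=np.mgrid[:480,:640]
    c=np.stack([(u-K[0,2])/K[0,0]*d,(v-K[1,2])/K[1,1]*d,d],-1); M=cv2.Rodrigues(im['rvec'])[0]
    P=(c-im['tvec'].ravel())@M; P[d<=0]=np.nan; return P
def tool():
    s=manip.get_state(); q=s['ee_rot']; return np.array(s['position']),R.from_quat([q[1],q[2],q[3],q[0]]),s
E
python3 - <<'E'
from h import *
shot('scene','s0');shot('top','t0')
p,r,s=tool();print(s);print(r.as_matrix().round(3))
E
```

```text
{'clock': 0.1, 'qpos': array([-1.27498814e+00,  2.76564363e-01,  1.50602059e+00,  4.02446871e-05,
        1.36070698e+00, -1.20990478e-01]), 'qd': array([-0.00082384, -0.00165834, -0.00369304, -0.00016283,  0.00150461,
        0.0006309 ]), 'effort': array([ 1.06309664e-03, -4.17699730e+01, -2.46405065e+01, -2.45031079e-04,
        5.82926965e-03, -1.09450292e-05]), 'position': array([ 0.23265404, -0.5253103 ,  0.23050202]), 'ee_rot': array([-0.14569357, -0.69176913, -0.14689298,  0.6918463 ]), 'contact_force': array([-0.52675798, -0.41919811, -0.47265762]), 'moment': array([ 0.0218481 ,  0.0006318 , -0.02340822]), 'width': 0.085347534712628}
[[-0.     0.405 -0.914]
 [ 0.002 -0.914 -0.405]
 [-1.    -0.002 -0.   ]]
```

View pics/s0.png

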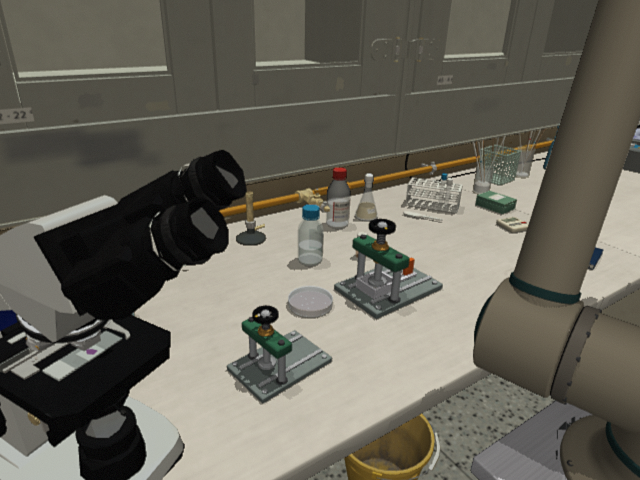

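View pics/t0.png

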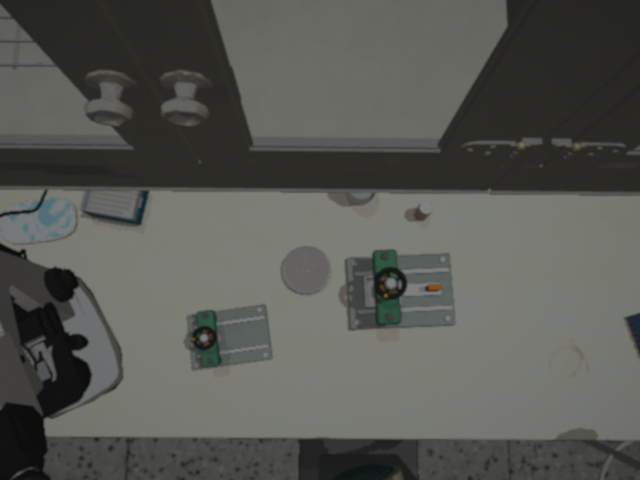

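```bash
python3 - <<'E'
from h import *
for f in('t0','s0'):
    im=load(f);P=cloud(im);px=im['pixels'].astype(int)
    b,g,r=px[...,0],px[...,1],px[...,2]
    print(f)
    if f=='t0':
        w=np.s_[260:310,365:415]
    else: w=np.s_[210:250,355:405]
    Q=P[w].reshape(-1,3);k=Q[:,2]>.138;Q=Q[k];print('wheel',len(Q),np.nanmin(Q,0),np.nanmax(Q,0),np.median(Q,0),np.percentile(Q,[2,98],axis=0))
    dark=(px[w].max(-1).reshape(-1)[k]<60);(c,rad)=cv2.minEnclosingCircle(Q[dark][:,:2].astype(np.float32));print(c,rad,len(Q[dark]))
    m=(r>150)&(g<130)&(b<80)&(P[...,2]>.02)&(P[...,2]<.09)
    m[:,:300]=0
    Q=P[m];print('fin',len(Q),Q.min(0),Q.max(0),np.median(Q,0)) if len(Q) else 0
im=load('t0');P=cloud(im)
# deck plane orientation: z .008-.02
m=(abs(P[...,2]-.014)<.004);m[:, :335]=0;m[:,470:]=0;m[:240]=0;m[340:]=0
print(cv2.minAreaRect(P[m][:,:2].astype(np.float32)))
g=im['pixels'].astype(int);m=(g[...,1]>g[...,2]+25)&(P[...,2]>.09)&(P[...,2]<.13);m[:,:340]=0;print('head',cv2.minAreaRect(P[m][:,:2].astype(np.float32)))
for n,u,v in(('petri',306,270),('vial',424,211),('bottle',361,195)):print(n,pt(im,u,v))
im=load('s0')
for n,u,v in(('bottlecap',311,212),('bw',381,225)):print(n,pt(im,u,v))
a=cv2.resize(load('t0')['pixels'][235:345,330:470],None,fx=5,fy=5,interpolation=2);cv2.imwrite('pics/c0.png',a)
E
```

```text
t0
wheel 726 [ 0.49113245 -0.00931344  0.14074134] [0.54187491 0.04161204 0.16446014] [0.51596071 0.01702605 0.15872218] [[ 0.49261502 -0.00706102  0.14884428]
 [ 0.53962716  0.03992472  0.16277722]]
(0.5163831114768982, 0.01599956303834915) 0.026127461344003677 556
s0
wheel 367 [ 0.48977609 -0.00897993  0.13902254] [0.53972606 0.04233964 0.16088386] [0.5099267  0.01999715 0.15670613] [[ 0.49077578 -0.0053228   0.14829853]
 [ 0.53558466  0.04084885  0.16026393]]
(0.5146147608757019, 0.017931347712874413) 0.02574523724615574 278
fin 245 [ 0.51731531 -1.248547    0.05226383] [ 0.96152039 -0.07615376  0.06773308] [ 0.94038423 -0.50072264  0.06300145]
((0.5180820822715759, -0.01905878633260727), (0.13003365695476532, 0.19019633531570435), 2.916734218597412)
head ((0.5162157416343689, 0.015547644346952438), (0.11918310821056366, 0.036483731120824814), 3.129498243331909)
petri [0.55375938 0.15025407 0.01865943]
vial [ 0.6553418  -0.05837934  0.05971487]
bottle [0.67946626 0.0544471  0.07566842]
bottlecap [0.69183601 0.06084648 0.12844161]
bw [0.51235883 0.02101269 0.15871701]
```

View pics/c0.png

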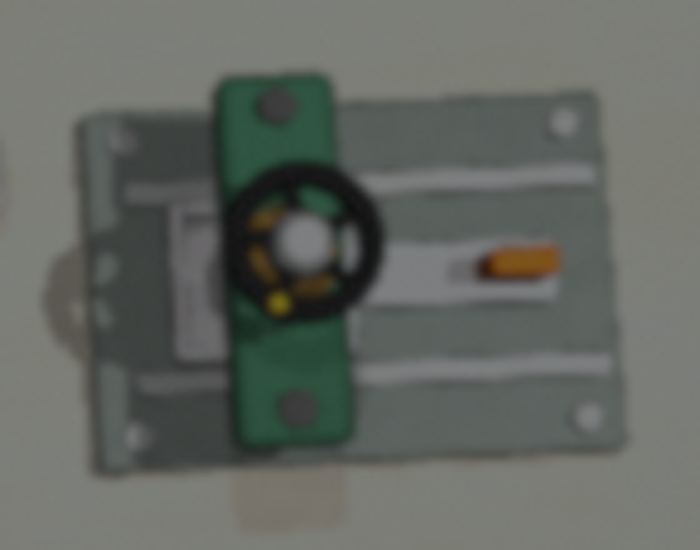

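Views: the larger press is right of centre in the top view, with its wheel at (390,284) and its orange fin at (433,287). The petri dish is at (306,270), the vial at (424,211) and the bottle at (361,195). In the enlarged crop the wheel hub is at (302,240), and the rails run along world -y with about 3° of tilt. The wheel centre is about (0.516, 0.0165, 0.155), and the deck and head fits agree with it. I'll move to a hover over it with q6 near +2.5.

```bash
python3 -m creep '{"delta_pos":[[0,-1.9,-2.39],[0,-3.8,-4.78],[0,-5.7,-7.17],[0,-7.6,-9.56],[0,-9.5,-11.95],[0,-11.4,-14.34],[0,-13.3,-16.73],[0,-15.2,-19.12],[0,-17.1,-21.5],[0,-19,-23.9]],"dr":[[0.066,0,0],[0.132,0,0],[0.198,0,0],[0.264,0,0],[0.33,0,0],[0.396,0,0],[0.462,0,0],[0.528,0,0],[0.594,0,0],[0.66,0,0]]}'
python3 - <<'E'
from h import *
p,r,s=tool();print(p,s['qpos'].round(3));print('d',r.inv().apply(np.array([.516,.0165,.225])-p)*100)
print(r.as_matrix().round(3))
E
```

```text
clock: 1.1
position: [0.3746, -0.254, 0.231]
ee_rot: [0.087, -0.702, 0.087, 0.702]
contact_force: [0.3, 0.3, 0.5]
width: 0.0858
[ 0.37456223 -0.25395924  0.23100653] [-0.75   0.09   1.745  0.     1.307  1.067]
d [  0.60551803 -29.67716857  -7.12658665]
[[-0.    -0.244 -0.97 ]
 [ 0.    -0.97   0.244]
 [-1.    -0.     0.001]]
```

```bash
python3 -m creep '{"delta_pos":[[0,-3,-0.7],[0,-6,-1.4],[0,-9,-2.1],[0,-12,-2.9],[0,-15,-3.6],[0,-18,-4.3],[0,-21,-5],[0,-24,-5.7],[0,-27,-6.4],[0,-29.7,-7.1]],"dr":[[0.079,0,0],[0.158,0,0],[0.237,0,0],[0.316,0,0],[0.395,0,0],[0.474,0,0],[0.553,0,0],[0.632,0,0],[0.711,0,0],[0.79,0,0]]}'
python3 - <<'E'
from h import *
im=shot('wrist','w1')
p,r,s=tool();print(p,s['qpos'].round(3));print('d',r.inv().apply(np.array([.516,.0165,.136])-p)*100)
P=cloud(im);Q=P[(P[...,2]>.15)&(P[...,2]<.175)&(abs(P[...,0]-.516)<.035)&(abs(P[...,1]-.0165)<.035)]
print(len(Q),np.percentile(Q,[1,50,99],axis=0),cv2.minEnclosingCircle(Q[:,:2].astype(np.float32)))
E
```

```text
clock: 2.1
position: [0.515, 0.0173, 0.2309]
ee_rot: [0.35, -0.614, 0.35, 0.615]
contact_force: [-0.0, -0.5, -0.5]
width: 0.0854
[0.51722902 0.02074442 0.23087812] [-0.098  0.189  1.625  0.005  1.326  2.509]
d [ 9.48560119  0.35893015 -0.32921286]
6062 [[ 0.49419675 -0.00952621  0.15066874]
 [ 0.51894451  0.01449962  0.15841565]
 [ 0.54259381  0.03892111  0.16073748]] ((0.517964243888855, 0.015452762134373188), 0.02608225680887699)
```

View pics/w1.png

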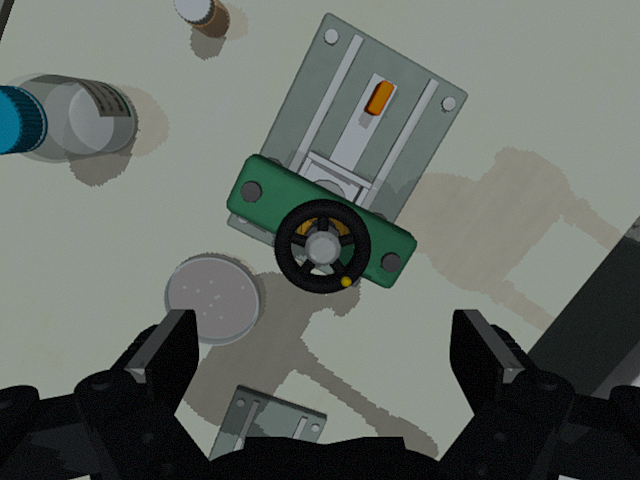

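Wrist picture: the wheel is at (323,246), midway between the fingers (197 and 452), and the way down is clear. Going down to the wheel.

```bash
python3 -m creep '{"delta_pos":[[1,0,0],[2,0,0],[3,0,0],[4,0,0],[4,0,0],[4,0,0]],"dr":[[0,0,0],[0,0,0],[0,0,0],[0,0,0],[0,0,0],[0,0,0]]}'
python3 - <<'E'
from h import *
p,r,s=tool();print(p,s['qpos'].round(3),s['moment'],s['contact_force']);print('d',r.inv().apply(np.array([.517,.016,.133])-p)*100);print(r.as_matrix().round(3))
E
```

```text
clock: 2.75
position: [0.5146, 0.0154, 0.191]
ee_rot: [0.349, -0.615, 0.35, 0.615]
contact_force: [0.2, 0.2, 0.2]
width: 0.0855
[0.51456378 0.01537048 0.190972  ] [-0.105  0.213  1.696 -0.     1.233  2.5  ] [ 0.04742427 -0.02183516  0.02983361] [0.21563824 0.23600112 0.16987662]
d [ 5.79703427 -0.24500397 -0.07213468]
[[-0.001 -0.859 -0.511]
 [-0.    -0.511  0.859]
 [-1.     0.001  0.   ]]
```

```bash
python3 -m creep '{"delta_pos":[[1,-0.24,-0.07],[2,-0.24,-0.07],[3,-0.24,-0.07],[4,-0.24,-0.07],[5,-0.24,-0.07],[5.8,-0.24,-0.07],[5.8,-0.24,-0.07],[5.8,-0.24,-0.07]],"dr":[[0,0,0],[0,0,0],[0,0,0],[0,0,0],[0,0,0],[0,0,0],[0,0,0],[0,0,0]]}'
python3 -m creep '{"delta_pos":[[0,0,0],[0,0,0],[0,0,0],[0,0,0],[0,0,0],[0,0,0],[0,0,0],[0,0,0]],"dr":[[0,0,0],[0,0,0],[0,0,0],[0,0,0],[0,0,0],[0,0,0],[0,0,0],[0,0,0]]}' -0.4 30
python3 - <<'E'
from h import *
p,r,s=tool();print(p,s['moment'],s['contact_force']);shot('scene','s1')
im=shot('wrist','w2');cv2.imwrite('pics/w2.png',im['pixels'])
a=cv2.resize(load('s1')['pixels'][170:290,310:450],None,fx=4,fy=4,interpolation=2);cv2.imwrite('pics/c1.png',a)
E
```

```text
clock: 3.55
position: [0.5173, 0.0165, 0.1331]
ee_rot: [0.349, -0.615, 0.349, 0.615]
contact_force: [0.2, -0.4, 0.3]
width: 0.0852
clock: 4.35
position: [0.5171, 0.0163, 0.1333]
ee_rot: [0.349, -0.615, 0.349, 0.615]
contact_force: [-1.9, -2.8, 2.8]
width: 0.0509
[0.51709341 0.0162713  0.13331333] [-0.30099021  0.23968971  0.02009904] [-1.89596007 -2.83149383  2.76210274]
```

View pics/c1.png

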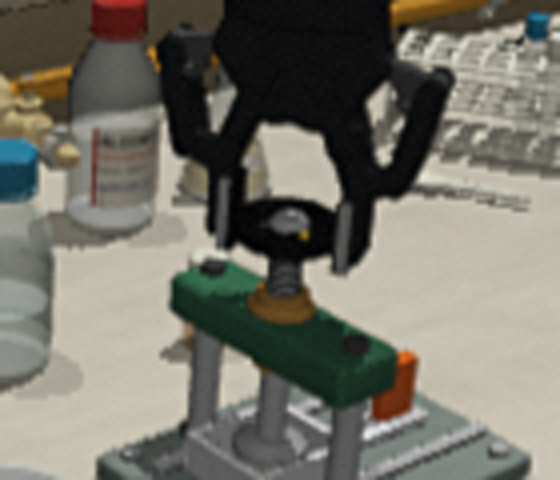

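The wheel is gripped (50.9 mm) between both pads. Turning counter-clockwise while rising 4.8 mm/rad.

```bash
python3 -m creep '{"delta_pos":[[-0.1,0,0],[-0.17,0,0],[-0.2,0,0],[-0.24,0,0],[-0.29,0,0],[-0.34,0,0],[-0.39,0,0],[-0.44,0,0],[-0.48,0,0],[-0.48,0,0]],"dr":[[-0.05,0,0],[-0.1,0,0],[-0.2,0,0],[-0.3,0,0],[-0.4,0,0],[-0.5,0,0],[-0.6,0,0],[-0.7,0,0],[-0.8,0,0],[-0.8,0,0]]}'
python3 - <<'E'
from h import *
p,r,s=tool();print(p,s['moment'],s['contact_force'],s['qpos'].round(3))
E
```

```text
clock: 5.45
position: [0.5169, 0.0162, 0.1378]
ee_rot: [0.082, -0.702, 0.083, 0.703]
contact_force: [-2.4, -3.6, 0.4]
width: 0.0509
[0.51685603 0.01618464 0.13775103] [-0.40800971  0.29186418 -0.10816201] [-2.40470357 -3.5500489   0.41362681] [-1.030e-01  2.630e-01  1.773e+00 -1.000e-03  1.107e+00  1.702e+00]
```

```bash
python3 -m creep '{"delta_pos":[[-0.05,0,0],[-0.1,0,0],[-0.15,0,0],[-0.2,0,0],[-0.24,0,0],[-0.29,0,0],[-0.34,0,0],[-0.39,0,0],[-0.44,0,0],[-0.48,0,0]],"dr":[[-0.1,0,0],[-0.2,0,0],[-0.3,0,0],[-0.4,0,0],[-0.5,0,0],[-0.6,0,0],[-0.7,0,0],[-0.8,0,0],[-0.9,0,0],[-1,0,0]]}'
python3 - <<'E'
from h import *
p,r,s=tool();print(p,s['moment'],s['contact_force'],s['qpos'].round(3))
E
python3 -m creep '{"delta_pos":[[-0.05,0,0],[-0.1,0,0],[-0.15,0,0],[-0.2,0,0],[-0.24,0,0],[-0.29,0,0],[-0.34,0,0],[-0.39,0,0],[-0.44,0,0],[-0.48,0,0]],"dr":[[-0.1,0,0],[-0.2,0,0],[-0.3,0,0],[-0.4,0,0],[-0.5,0,0],[-0.6,0,0],[-0.7,0,0],[-0.8,0,0],[-0.9,0,0],[-1,0,0]]}'
python3 - <<'E'
from h import *
p,r,s=tool();print(p,s['moment'],s['contact_force'],s['qpos'].round(3))
E
```

```text
clock: 6.45
position: [0.5168, 0.016, 0.1426]
ee_rot: [-0.265, -0.655, -0.265, 0.656]
contact_force: [-0.9, -3.7, 0.6]
width: 0.0512
[0.51680768 0.01596041 0.14255484] [-0.48511706  0.43002506 -0.11688406] [-0.94131451 -3.66813535  0.57402207] [-1.030e-01  2.580e-01  1.766e+00 -1.000e-03  1.119e+00  7.000e-01]
clock: 7.45
position: [0.517, 0.0158, 0.1474]
ee_rot: [0.547, 0.448, 0.547, -0.449]
contact_force: [-1.0, -3.5, 1.3]
width: 0.0508
[0.51695999 0.01577099 0.14738509] [-0.67638413  0.52923703 -0.13815241] [-1.00284888 -3.5147379   1.26037225] [-0.103  0.254  1.759 -0.002  1.13  -0.3  ]
```

```bash
python3 -m creep '{"delta_pos":[[-0.05,0,0],[-0.1,0,0],[-0.15,0,0],[-0.2,0,0],[-0.24,0,0],[-0.29,0,0],[-0.34,0,0],[-0.39,0,0],[-0.44,0,0],[-0.5,0,0]],"dr":[[-0.1,0,0],[-0.2,0,0],[-0.3,0,0],[-0.4,0,0],[-0.5,0,0],[-0.6,0,0],[-0.7,0,0],[-0.8,0,0],[-0.9,0,0],[-1,0,0]]}'
python3 - <<'E'
from h import *
p,r,s=tool();print(p,s['moment'],s['contact_force'],s['qpos'].round(3))
E
python3 -m creep '{"delta_pos":[[-0.02,0,0],[-0.05,0,0],[-0.07,0,0],[-0.1,0,0],[-0.1,0,0]],"dr":[[-0.05,0,0],[-0.1,0,0],[-0.15,0,0],[-0.2,0,0],[-0.2,0,0]]}'
python3 - <<'E'
from h import *
p,r,s=tool();print(p,s['moment'],s['contact_force'],s['qpos'].round(3))
E
```

```text
clock: 8.45
position: [0.5173, 0.0158, 0.1524]
ee_rot: [0.695, 0.13, 0.695, -0.132]
contact_force: [-1.0, -3.0, 0.2]
width: 0.0507
[0.51726855 0.01575094 0.1524165 ] [-0.83788371  0.22669368 -0.13105656] [-0.98785215 -3.01814507  0.17923637] [-0.103  0.249  1.751 -0.002  1.142 -1.3  ]
clock: 8.95
position: [0.5173, 0.0158, 0.1535]
ee_rot: [0.704, 0.062, 0.704, -0.063]
contact_force: [-0.8, -3.6, -0.8]
width: 0.0509
[0.51733477 0.01581943 0.1534714 ] [-0.92534029  0.26064083 -0.11216308] [-0.83265788 -3.59184217 -0.83506519] [-0.103  0.248  1.749 -0.002  1.144 -1.497]
```

```bash
cat > st.py <<'E'
from h import *
p,r,s=tool();print(p[2],'Mz',s['moment'][2],s['contact_force'],s['qpos'][5].round(3))
E
for i in 1; do python3 -m creep '{"delta_pos":[[-0.02,0,0],[-0.05,0,0],[-0.07,0,0],[-0.08,0,0]],"dr":[[-0.05,0,0],[-0.1,0,0],[-0.15,0,0],[-0.18,0,0]]}' >/dev/null; python3 st.py; done
```

```text
0.15433102769294918 Mz -0.08485344784193809 [-0.5943268  -3.62532074 -0.18734143] -1.677
```

```bash
python3 -m creep '{"delta_pos":[[-0.02,0,0],[-0.04,0,0],[-0.06,0,0],[-0.06,0,0]],"dr":[[-0.05,0,0],[-0.1,0,0],[-0.14,0,0],[-0.14,0,0]]}' >/dev/null; python3 st.py
```

```text
0.15498910154389167 Mz -0.06639705268502413 [-0.76993281 -4.03817132 -0.5243114 ] -1.816
```

```bash
python3 -m creep '{"delta_pos":[[-0.02,0,0],[-0.04,0,0],[-0.06,0,0],[-0.07,0,0]],"dr":[[-0.05,0,0],[-0.1,0,0],[-0.15,0,0],[-0.15,0,0]]}' >/dev/null; python3 st.py
```

```text
0.1556513893679802 Mz -0.23988396434289302 [-0.54014069 -3.91728277 -0.32526535] -1.966
```

```bash
python3 -m creep '{"delta_pos":[[-0.02,0,0],[-0.04,0,0],[-0.06,0,0],[-0.07,0,0]],"dr":[[-0.05,0,0],[-0.1,0,0],[-0.15,0,0],[-0.15,0,0]]}' >/dev/null; python3 st.py
```

```text
0.1562355390193545 Mz -0.39037423855177933 [-0.20897174 -4.24724142 -3.07836992] -2.116
```

The torque climbed to 0.39 Nm at about 4.4 rad, with the wheel centre near 0.176 m, so this is the stop. I'll hold and ease the 3 N upward pull.

```bash
python3 -m creep '{"delta_pos":[[0.06,0,0],[0.12,0,0],[0.12,0,0],[0.12,0,0],[0.12,0,0]],"dr":[[0,0,0],[0,0,0],[0,0,0],[0,0,0],[0,0,0]]}' ; python3 st.py
```

```text
clock: 11.05
position: [0.5174, 0.0162, 0.1554]
ee_rot: [0.69, -0.156, 0.69, 0.156]
contact_force: [-1.1, -5.6, -0.8]
width: 0.0505
0.15543795463913998 Mz -0.4352821945536439 [-1.10729151 -5.59338525 -0.84050413] -2.118
```

```bash
python3 -m creep '{"delta_pos":[[0,0,0],[0,0,0],[0,0,0]],"dr":[[0.1,0,0],[0.18,0,0],[0.18,0,0]]}' >/dev/null; python3 st.py
python3 -m creep '{"delta_pos":[[0,0,0],[0,0,0],[0,0,0],[0,0,0],[0,0,0],[0,0,0],[-2,0,0],[-4,0,0],[-6,0,0],[-8,0,0]],"dr":[[0,0,0],[0,0,0],[0,0,0],[0,0,0],[0,0,0],[0,0,0],[0,0,0],[0,0,0],[0,0,0],[0,0,0]]}' 1
python3 - <<'E'
from h import *
im=shot('top','t2');P=cloud(im);p,r,s=tool();print(p,s['qpos'].round(3),s['contact_force'])
print(r.as_matrix().round(3))
E
```

```text
0.15542053482910292 Mz -0.16449070217346712 [-0.5843831  -4.83398861 -0.31617416] -1.937
clock: 12.35
position: [0.5172, 0.0166, 0.236]
ee_rot: [0.701, -0.093, 0.701, 0.094]
contact_force: [0.1, -0.4, -1.0]
width: 0.0853
[0.51919015 0.01639939 0.23950141] [-0.103  0.184  1.61   0.     1.341 -1.939] [ 0.84046455 -0.77048326  2.53392785]
[[ 0.007 -0.262  0.965]
 [-0.001  0.965  0.262]
 [-1.    -0.002  0.006]]
```

```bash
python3 -m creep '{"delta_pos":[[0,-2,-0.4],[0,-4,-0.9],[0,-6,-1.3],[0,-8.8,-1.9],[0,-8.8,-1.9],[0,-8.8,-1.9],[0,-8.8,-1.9],[0,-8.8,-1.9],[0,-8.8,-1.9],[0,-8.8,-1.9]],"dr":[[0.14,0,0],[0.28,0,0],[0.42,0,0],[0.56,0,0],[0.7,0,0],[0.84,0,0],[0.98,0,0],[1.12,0,0],[1.26,0,0],[1.4,0,0]]}' >/dev/null
python3 -m creep '{"delta_pos":[[0,0,0],[0,0,0],[0,0,0],[2,0,0],[4,0,0],[5,0,0],[5,0,0],[5,0,0],[5,0,0]],"dr":[[0.14,0,0],[0.28,0,0],[0.38,0,0],[0.38,0,0],[0.38,0,0],[0.38,0,0],[0.38,0,0],[0.38,0,0],[0.38,0,0]]}'
python3 - <<'E'
from h import *
im=shot('wrist','w3');P=cloud(im);px=im['pixels'].astype(int);b,g,r_=px[...,0],px[...,1],px[...,2]
p,r,s=tool();print(p,s['qpos'].round(3));print(r.as_matrix().round(3))
m=(r_>130)&(g<r_*.75)&(b<80)&(P[...,2]>.045)&(P[...,2]<.06)
Q=P[m];print(len(Q),np.median(Q,0),cv2.minAreaRect(Q[:,:2].astype(np.float32)))
t=load('t2');Pt=cloud(t);k=(Pt[...,2]>.165)&(Pt[...,2]<.195)&(abs(Pt[...,0]-.517)<.035)&(abs(Pt[...,1]-.016)<.035);print('wheel',k.sum(),np.percentile(Pt[k][:,2],[50,95]) if k.any() else 0)
E
```

```text
clock: 14.3
position: [0.5227, -0.0736, 0.1862]
ee_rot: [0.514, 0.486, 0.513, -0.485]
contact_force: [0.1, -0.2, 0.6]
width: 0.0856
[ 0.52270661 -0.07363428  0.18623968] [-0.272  0.234  1.679 -0.     1.226 -0.328]
[[ 0.002  0.998  0.056]
 [-0.001  0.056 -0.998]
 [-1.     0.002  0.001]]
398 [ 0.52300336 -0.07397989  0.05373991] ((0.5231702327728271, -0.07451141625642776), (0.008004371076822281, 0.021898386999964714), 2.898813009262085)
wheel 12 [0.1790359  0.18227448]
```

View pics/w3.png

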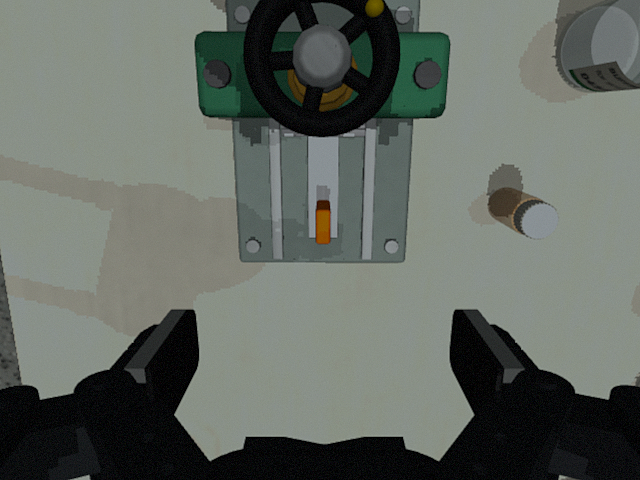

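```bash
python3 - <<'E'
from h import *
im=load('w3');M=cv2.Rodrigues(im['rvec'])[0];print('cam',-M.T@im['tvec'].ravel(),'fwd',M[2])
p,r,s=tool();print(r.inv().apply(-M.T@im['tvec'].ravel()-p))
E
```

```text
cam [ 0.51930571 -0.00327201  0.32857831] fwd [ 0.01721065 -0.27835835 -0.96032308]
[-0.14238896  0.00082067 -0.07033783]
```

Wrist picture: the fin is at (323,222), centred between the fingers, and the wheel rim at (322,65) is now up, at about 0.18 m. At the fin the wrist camera would sit level with the wheel rim and nearly touch it, so I'll tilt 0.35 rad away from the press about the jaw axis.

```bash
python3 -m creep '{"delta_pos":[[0,0,-0.1],[0,0,-0.2],[0,0,-0.36],[1,0,-0.36],[3,0,-0.36],[5,0,-0.36],[7,0,-0.36],[9,0,-0.36],[11,0,-0.36],[11,0,-0.36]],"dr":[[0,0.1,0],[0,0.2,0],[0,0.3,0],[0,0.35,0],[0,0.35,0],[0,0.35,0],[0,0.35,0],[0,0.35,0],[0,0.35,0],[0,0.35,0]]}' 0
python3 - <<'E'
from h import *
p,r,s=tool();print(p,s['contact_force'],s['qpos'].round(3));print(r.as_matrix().round(3));print('d',r.inv().apply(np.array([.523,-.070,.028])-p)*100)
E
```

```text
clock: 15.35
position: [0.5207, -0.0695, 0.0738]
ee_rot: [0.415, 0.562, 0.596, -0.394]
contact_force: [0.0, -0.0, -0.5]
width: 0.0428
[ 0.52065306 -0.06951648  0.0738018 ] [ 0.00863257 -0.00952299 -0.53475084] [-0.476  0.416  1.784  0.329  1.149 -0.699]
[[-0.022  0.998  0.052]
 [ 0.343  0.056 -0.937]
 [-0.939 -0.003 -0.344]]
d [4.27849887 0.24690941 1.63369279]
```

```bash
python3 -m creep '{"delta_pos":[[0.5,0.25,0.2],[1.3,0.25,0.5],[2.1,0.25,0.8],[3,0.25,1.15],[3.8,0.25,1.45],[4.28,0.25,1.63],[4.28,0.25,1.63],[4.28,0.25,1.63]],"dr":[[0,0,0],[0,0,0],[0,0,0],[0,0,0],[0,0,0],[0,0,0],[0,0,0],[0,0,0]]}'
python3 - <<'E'
from h import *
shot('scene','s3');im=shot('wrist','w4')
p,r,s=tool();print(p,s['contact_force']);print('d',r.inv().apply(np.array([.523,-.070,.028])-p)*100)
E
```

```text
clock: 16.15
position: [0.5244, -0.0703, 0.0294]
ee_rot: [0.416, 0.563, 0.595, -0.394]
contact_force: [-0.9, 0.2, 0.6]
width: 0.043
[ 0.52460106 -0.07045122  0.0297701 ] [0.28496038 0.73151543 0.40687475]
d [ 0.18471044 -0.15743887  0.0098743 ]
```

View pics/w4.png

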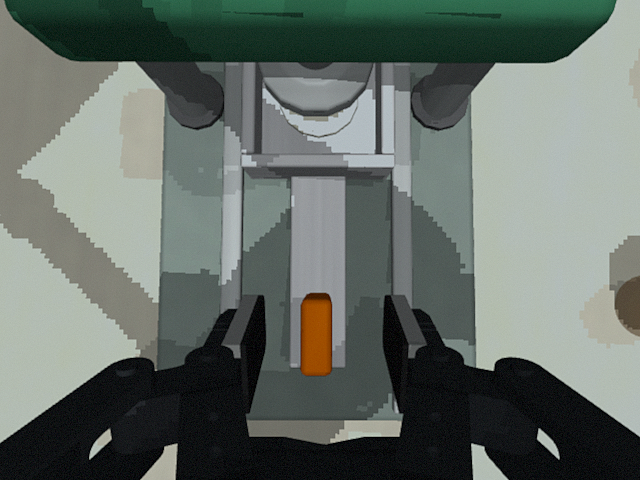

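Wrist picture: the fin (316,335) is between the pads (265 and 385), about 2 mm left of the middle, and the platen (318,85) stands above the cup. Correct and close gently.

```bash
python3 -m creep '{"delta_pos":[[0.15,-0.2,0],[0.15,-0.2,0],[0.15,-0.2,0]],"dr":[[0,0,0],[0,0,0],[0,0,0]]}' >/dev/null
python3 -m creep '{"delta_pos":[[0,0,0],[0,0,0],[0,0,0],[0,0,0],[0,0,0],[0,0,0],[0,0,0],[0,0,0]],"dr":[[0,0,0],[0,0,0],[0,0,0],[0,0,0],[0,0,0],[0,0,0],[0,0,0],[0,0,0]]}' -1 30
python3 - <<'E'
from h import *
p,r,s=tool();print(p,s['contact_force'],s['moment']);d=np.array([.0535,-.9986,0])*.086
print('pull',r.inv().apply(d)*100)
E
```

```text
clock: 17.35
position: [0.5224, -0.0701, 0.0282]
ee_rot: [0.417, 0.563, 0.595, -0.394]
contact_force: [0.6, -0.6, 2.9]
width: 0.0095
[ 0.52244569 -0.07006444  0.02822934] [ 0.64057816 -0.6313108   2.88199793] [-0.11275426  0.05898707  0.05259568]
pull [-2.94639349 -0.02172684  8.07979222]
```

Gripped on the fin (9.5 mm). Pull straight out 86 mm, in two calls.

```bash
python3 -m creep '{"delta_pos":[[-0.15,0,0.4],[-0.3,0,0.81],[-0.59,0,1.62],[-0.88,0,2.42],[-1.18,-0.01,3.23],[-1.47,-0.01,4.04]],"dr":[[0,0,0],[0,0,0],[0,0,0],[0,0,0],[0,0,0],[0,0,0]]}'
python3 - <<'E'
from h import *
p,r,s=tool();print(p,s['contact_force'],s['moment'])
E
```

```text
clock: 17.95
position: [0.5246, -0.1135, 0.0282]
ee_rot: [0.416, 0.563, 0.595, -0.394]
contact_force: [0.4, 4.6, 4.5]
width: 0.0097
[ 0.52463118 -0.11349949  0.02818877] [0.3803368  4.55120176 4.54121003] [ 0.58956334  0.03023633 -0.01562101]
```

```bash
python3 -m creep '{"delta_pos":[[-0.29,0,0.81],[-0.59,0,1.62],[-0.88,0,2.42],[-1.18,-0.01,3.23],[-1.47,-0.01,4.04],[-1.47,-0.01,4.04],[-1.47,-0.01,4.04],[-1.47,-0.01,4.04]],"dr":[[0,0,0],[0,0,0],[0,0,0],[0,0,0],[0,0,0],[0,0,0],[0,0,0],[0,0,0]]}'
python3 st.py
python3 -m creep '{"delta_pos":[[0,0,0],[0,0,0],[0,0,0],[0,0,0],[0,0,0],[0,0,0],[0,0,0]],"dr":[[0,0,0],[0,0,0],[0,0,0],[0,0,0],[0,0,0],[0,0,0],[0,0,0]]}' 0
python3 -m creep '{"delta_pos":[[-1,0,0],[-3,0,0],[-5,0,0],[-7,0,0],[-9,0,0],[-11,0,0],[-13,0,0],[-13,0,0],[-13,0,0]],"dr":[[0,0,0],[0,0,0],[0,0,0],[0,0,0],[0,0,0],[0,0,0],[0,0,0],[0,0,0],[0,0,0]]}'
python3 - <<'E'
from h import *
im=shot('wrist','w5');P=cloud(im);px=im['pixels'].astype(int);b,g,r_=px[...,0],px[...,1],px[...,2]
m=(r_>130)&(g<r_*.75)&(b<80)&(P[...,2]>.045)&(P[...,2]<.06)
Q=P[m];print(len(Q),np.median(Q,0),cv2.minAreaRect(Q[:,:2].astype(np.float32)));shot('top','t5')
t=cloud(load('t5'));k=(t[...,2]>.14)&(abs(t[...,0]-.517)<.035)&(abs(t[...,1]-.016)<.035);print('wheel z',np.percentile(t[k][:,2],[50,90,98]))
E
```

```text
clock: 18.75
position: [0.5272, -0.158, 0.0281]
ee_rot: [0.418, 0.562, 0.595, -0.395]
contact_force: [-1.4, -1.9, 5.5]
width: 0.0093
0.028073200971190763 Mz 0.15668109519968296 [-1.44786004 -1.88441411  5.53626421] -0.822
clock: 19.45
position: [0.5269, -0.1558, 0.028]
ee_rot: [0.417, 0.563, 0.595, -0.394]
contact_force: [0.7, -0.4, -0.3]
width: 0.0423
clock: 20.35
position: [0.5293, -0.2005, 0.1504]
ee_rot: [0.417, 0.563, 0.595, -0.394]
contact_force: [0.4, 0.9, -0.3]
width: 0.0429
0 [nan nan nan] ((0.0, 0.0), (0.0, 0.0), 0.0)
wheel z [0.17931739 0.1822248  0.1835885 ]
  return _methods._mean(a, axis=axis, dtype=dtype,
  ret = um.true_divide(
```

View pics/w5.png

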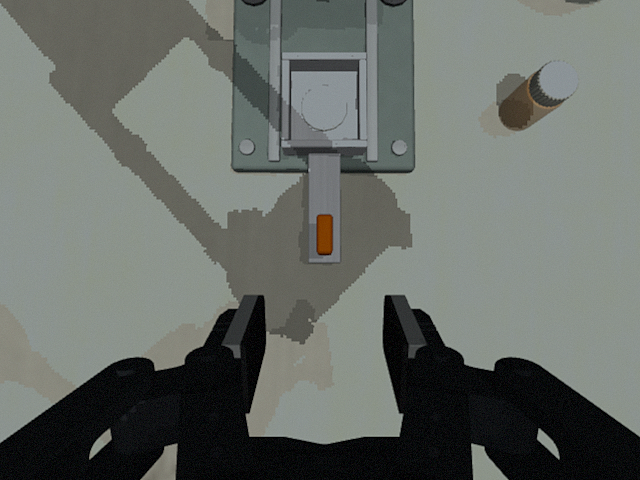

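Wrist picture: the carrier is out and between the rails, with its cup at (325,105) and the fin free at (325,235). Measuring where it lies.

```bash
python3 - <<'E'
from h import *
im=load('w5');P=cloud(im)
ax=np.array([-.0535,.9986]);o=np.array([.517,.016])
f=pt(im,325,240);print('fin top',f,'press x',(f[:2]-o)@ax,'-> carrier x',(f[:2]-o)@ax+.09)
px=im['pixels'].astype(int);m=(px[...,2]>120)&(px[...,1]<px[...,2]*.7)&(px[...,0]<70)&(np.mgrid[:480,:640][0]<300);Q=P[m];Q=Q[Q[:,2]>.03];print(len(Q),np.median(Q,0),cv2.minAreaRect(Q[:,:2].astype(np.float32)))
for n,u,v in(('tongue near',325,165),('tongue end',325,259),('rim l',286,100),('rim r',363,100),('rim far',325,56),('rim near',325,143)):
    q=pt(im,u,v);print(n,q.round(4),'px',((q[:2]-o)@ax).round(4))
print(tool()[2]['contact_force'])
a=load('t5');b=load('t0');
for n,u,v in(('petri',306,270),('vial',424,211),('bottle',361,195)):print(n,pt(a,u,v)-pt(b,u,v))
E
```

```text
fin top [ 0.52898567 -0.16655431  0.05396087] press x -0.18293996528507853 -> carrier x -0.09293996528507853
371 [ 0.52818688 -0.16255592  0.05386159] ((0.5281518697738647, -0.1623280942440033), (0.0060209836810827255, 0.020586203783750534), 3.085491895675659)
tongue near [ 0.5262 -0.1128  0.0194] px -0.1291
tongue end [ 0.5297 -0.1772  0.02  ] px -0.1936
rim l [ 0.4985 -0.0753  0.0364] px -0.0902
rim r [ 0.5488 -0.0724  0.036 ] px -0.09
rim far [ 0.5223 -0.0439  0.0355] px -0.0601
rim near [ 0.5255 -0.1024  0.036 ] px -0.1186
[-0.6466979   0.02836796  0.34018837]
petri [ 8.29394110e-05  9.32000442e-06 -6.41459885e-04]
vial [ 0.00020897 -0.00016629 -0.00090322]
bottle [-0.0006497   0.00019507  0.00251499]
```

```bash
python3 -c "
from rig import manip
print(manip.sign_off(), manip.get_state()['clock'])"
```

```text
the job is handed in; nothing more can be done
the job is handed in; nothing more can be done
```

The screw press is unloaded and the job was handed in at about 20.5 s of the 72 s allowed. No verdict is reported on hand-in, so the results below are from my own last checks.

**Handwheel:** I gripped it across its diameter and turned it counter-clockwise about 4.4 rad, rising 4.8 mm per rad. At the stop I held about 0.4 Nm for about half a second, against the 0.18 Nm needed and the 0.75 Nm limit. In the force readings the pull or push along the spindle stayed at about 3 N or less. I then eased off and let go. The wheel centre now sits at about 176 mm, so the platen face is about 51 mm above the bench.

**Carrier:** I drew it out by the fin with the tool tilted about 0.35 rad, so that the wrist camera cleared the wheel rim.

| Check | Measured | Allowed |
|---|---|---|
| Carrier origin in front of the spindle axis | about 88 mm | 62 to 115 mm |
| Flatness | cup rim level within 1 mm | within 0.06 rad |
| In line with the press | within about 0.01 rad | within 0.12 rad |

One single-pixel reading on the fin gave 93 mm instead of 88 mm; both are within range.

**Other items:** The gripper is free above the work. The petri dish, vial and bottle read the same in the top camera before and after, within camera noise.

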